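Wipe the weld chips off the tipped fixture plate

TASK

Take the orange-handled scraper block and, with its sole pressed on the fixture's plate so firmly that its springs give without ever bottoming out hard, wipe all five chips along the plate from the plate's back end behind them, over its middle and up to the exit edge, so that they drop into the green tray; the plate slopes, so keep the pressure on by feel. Touch the chips with nothing but the scraper and leave the other things on the bench where they are. Then stand the scraper upright on its yellow mat again, about in the middle, and let go.

Things in the scene. Friction and masses are not known exactly. Their poses are not given: they have to be found in the camera images.
- fixture: Blue welding fixture bolted to the bench, carrying a dark steel plate. Origin on the bench under the plate's tipping axis; +x is the wiping direction, towards the green tray; +y across. In these axes the plate runs from x = -125 mm (back end) to x = +100 mm (exit edge, over the tray). The chips start between x = -48 and +63 mm.
- plate_mid (a point): Point on the top of the plate over the fixture's origin, 58 mm above the bench; axes as the fixture's, not tipped. The plate is 190 mm wide, a blue rail on each long side (8 mm thick, 14 mm high, 174 mm clear between them), both ends open. It is tipped about y through here by an unmeasured, fixed amount, up to 5.2 degrees either way, so its ends stand up to 11 mm higher or lower: feel for it.
- scraper_grip (a point): Centre of the scraper's handle, an orange bar 26 mm thick (x), 110 mm long (y), 50 mm tall (z), its top 86 mm above the underside of the sole, this point 61 mm above it. An aluminium flange, 34 x 150 mm, lies 28 to 36 mm above the underside. Wipes along its x, either way (symmetric). 0.35 kg, give or take a fifth. Starts standing on the yellow mat.
- scraper_foot (a point): Centre of the underside of the scraper's sprung sole when relaxed, 61 mm below scraper_grip; same axes. The black sole is 34 mm (x) by 160 mm (y), 14 mm high, under the flange. Pressed, it gives upwards: it starts to give at about 6 N and takes 1.5 N more for each mm, up to 4 mm (about 12 N), where it bottoms out hard.
- mat: Yellow mat fixed to the bench, 110 mm (x) by 220 mm (y), 3 mm thick; origin at the centre of its underside. The scraper's place.
- tray: Green open catch tray fixed to the bench under the plate's exit edge, 150 mm (x) by 230 mm (y), 36 mm tall, walls 4 mm; origin at the centre of its underside, axes as the fixture's.
- chip0_center (a point): Centre of a loose chip: rectangular bright metal offcut, 20 x 15 mm, 6 to 10 mm thick, about 18 g. Starts flat on the fixture's plate.
- chip1_center (a point): Centre of a loose chip: round brass slug, 18 mm across, 6 to 10 mm thick, about 18 g. Starts flat on the fixture's plate.
- chip2_center (a point): Centre of a loose chip: rectangular bright metal offcut, 20 x 15 mm, 6 to 10 mm thick, about 18 g. Starts flat on the fixture's plate.
- chip3_center (a point): Centre of a loose chip: round brass slug, 18 mm across, 6 to 10 mm thick, about 18 g. Starts flat on the fixture's plate.
- chip4_center (a point): Centre of a loose chip: rectangular bright metal offcut, 20 x 15 mm, 6 to 10 mm thick, about 18 g. Starts flat on the fixture's plate.
- hammer: Bystander: hammer lying on the bench (origin at the underside's centre).
- wrench: Bystander: wrench lying on the bench.
- spray: Bystander: yellow spray can, 60 mm across, 190 mm tall, standing.
- square: Bystander: red welding square, an L of 100 x 90 mm, 18 mm thick, lying flat (origin at its corner).
- tube: Bystander: dark steel tube stub, 48 mm across, 90 mm tall, standing.
- disc: Bystander: brown grinding disc, 100 mm across, 12 mm thick, lying flat.
Things that resemble listed ones, but are neither listed nor needed, are in the scene too. What is shaped like the part that bears scraper_grip but turquoise or white is not meant.

How it is judged (in metres and radians):
On the way, in this order (a step that is already met when the one before it is completed fails the run):
1. the scraper's sole is pressed on the plate (more than 5 N) at its back end, behind the chips, which are all still on the plate (contact force between scraper and fixture above 5 N and x of scraper_foot in the frame of fixture between -0.13 and -0.068 m and angle between scraper_foot's own z axis and vertical below 0.2 rad and y of scraper_foot in the frame of fixture between -0.03 and 0.03 m and x of each of chip0_center, chip1_center, chip2_center, chip3_center, chip4_center in the frame of fixture below 0.09 m), for 0.1 s.
2. the scraper passes the middle of the plate (within 20 mm) still pressed on it with more than 5 N (contact force between scraper and fixture above 5 N and x of scraper_foot in the frame of fixture between -0.02 and 0.02 m and y of scraper_foot in the frame of fixture between -0.03 and 0.03 m), for 0.1 s.
3. the scraper reaches the exit edge still pressed on the plate (more than 5 N), with every chip wiped past the edge (contact force between scraper and fixture above 5 N and x of scraper_foot in the frame of fixture above 0.06 m and y of scraper_foot in the frame of fixture between -0.03 and 0.03 m and x of each of chip0_center, chip1_center, chip2_center, chip3_center, chip4_center in the frame of fixture above 0.095 m), for 0.05 s.
At the end, for the whole second after the job is handed in: All five chips lie in the green tray (inside its walls, centres below its rim), and the scraper stands upright (within 0.1 rad) on the yellow mat, centred within 40 mm across and 50 mm along it (x of chip0_center in the frame of tray between -0.073 and 0.073 m and y of chip0_center in the frame of tray between -0.113 and 0.113 m and z of each of chip0_center, chip1_center, chip2_center, chip3_center, chip4_center in the frame of tray below 0.034 m and x of chip1_center in the frame of tray between -0.073 and 0.073 m and y of chip1_center in the frame of tray between -0.113 and 0.113 m and x of chip2_center in the frame of tray between -0.073 and 0.073 m and y of chip2_center in the frame of tray between -0.113 and 0.113 m and x of chip3_center in the frame of tray between -0.073 and 0.073 m and y of chip3_center in the frame of tray between -0.113 and 0.113 m and x of chip4_center in the frame of tray between -0.073 and 0.073 m and y of chip4_center in the frame of tray between -0.113 and 0.113 m and x of scraper_foot in the frame of mat between -0.04 and 0.04 m and y of scraper_foot in the frame of mat between -0.05 and 0.05 m and z of scraper_foot in the frame of mat below 0.008 m and angle between scraper_foot's own z axis and vertical below 0.1 rad); the robot touches nothing.
It fails at once if the scraper is rammed on the fixture (more than 25 N) (contact force between scraper and fixture above 25 N).
It fails at once if the fingers or the arm touch a chip (contact force between any of the fingers, the arm and chip0 above 0.5 N or contact force between any of the fingers, the arm and chip1 above 0.5 N or contact force between any of the fingers, the arm and chip2 above 0.5 N or contact force between any of the fingers, the arm and chip3 above 0.5 N or contact force between any of the fingers, the arm and chip4 above 0.5 N).
It fails at once if a bystander is moved by more than 30 mm (distance of any of hammer, wrench, spray, square, tube, disc from where it was at the start of the episode above 0.03 m).
It also fails if it takes over 61 s, if anything falls off the work surface, if the arm or the gripper's body presses on something with over 40 N, if the wrist force passes 120 N, or if a joint passes its speed limit or range.

ROBOT

A 7-joint arm with a two-finger parallel gripper is mounted at the origin on the work surface. World frame = base frame: x ahead of the robot, y to its left, z up, the work surface at z = 0. Lengths are in m, angles in degrees, forces in N, time in s.
With the tool pointing down it reaches from about 0.425 to 0.875 m from the base axis. Payload 8.4 kg.
Tool frame: the origin (TCP) lies at the very end of the fingers, on their centre line; the grasp point (between the pads) lies 19 mm behind it; z points along the fingers, y is the line along which they close (so a half turn about z gives the same grasp; the last joint's range is limited). The gripper opens to 85 mm and grips with 20 to 120 N. Pads are 22 mm wide; open, the fingers measure 114 mm over their backs; the gripper's body (76 mm by 85 mm) begins 54 mm behind the grasp point. The pads swing forward as they close: fully open they stand 13 mm farther back than shut.
Start: joints at [63.587, 19.091, 2.286, 83.961, -0.768, 76.965, -3.352], TCP at [0.23, -0.608, 0.209] pointing down, gripper open.
Joint ranges: [-147.57, 147.57], [-21.85, 119.76], [-74.77, 79.35], [14.55, 137.4], [-85.83, 265.84], [4.83, 119.75], [-152.11, 152.11]. Speed limits (degrees/s): [127.2, 127.2, 159.86, 159.86, 180, 180, 180].

INTERFACE

Orientations are given as [roll, pitch, yaw] about the fixed x, y, z axes, in that order (R = Rz(yaw) Ry(pitch) Rx(roll)).
In Python, from cell import bot, open_gripper, grasp, solver, status, cams, job gives the robot as it stands. Calls block until the motion is done:
- bot.move_to(position, orientation): joint-space move of the TCP to a pose.
- bot.line_to(position, frame=None, velocity=0.15, f_stop=None): straight line of the TCP; frame=None keeps the orientation; velocity is the mean speed in m/s. With f_stop (N) it stops when the force on the tool has changed by that much, and returns True; else False.
- bot.goto_joints(angles): joint-space move.
- open_gripper() and grasp(effort=None): open the fingers fully, or close them until they stop; effort is the grip in N (None keeps the last).
- bot.sleep(seconds).
- solver.solve_ik(position, orientation): joint angles nearest the present ones, or None.
- status.sense(): the state.
- cams.camera(name): name is "scene" or "top"; returns (picture, depth): 420x560x3 uint8, red, green, blue; 420x560 float32, m along the optical axis (not along the pixel's ray), 0 where there is no reading.
- cams.camera_info(name): a dict with "mtx" (3x3 intrinsics, pixels), "extrinsics" (4x4, takes a point from world to camera coordinates). Camera axes: x right, y down, z forward; pixel columns grow to the right and rows downward; lengths in m; the calibration is good to about 2 mm. A picture is of the moment at which its call begins. camera_info takes no time and is no camera call.
A pose or a line that the arm cannot do raises bot.MotionError and nothing moves.
- job.finish_job(): hands the job in; it is judged then, once.
The state is a dict: "clock": time; "q": joint angles; "qvel": joint speeds; "tau": joint torques, N m; "ee_pos": TCP position; "eef_rot": TCP orientation; "wrist_force": force on the tool from outside, world axes, zero at the start; "ft_torque": the same for the moment, N m; "grip_width": finger opening in m; "gripper_force": force on a finger pad.
Only numpy, scipy, OpenCV 4.12 (cv2) and the standard library are available. Lean on these libraries where they do the work, as an engineer would, in place of code of your own. Each camera call takes 0.05 s, during which the arm holds its last target. There are 200 camera calls.

## Working session

There is one attempt and no reset: what is moved stays moved. The work goes in short steps, each a Python script; the robot and the scene stay as the last script left them, time stands still between calls to the robot, and variables do not carry over. Pictures are saved under pics/ and viewed, at most 10 in all, crops included, and the job is handed in when it is done.

```bash
ls; mkdir -p pics
python3 - <<'E'
from cell import bot, cams, status
import cv2, numpy as np
for n in ("scene","top"):
    p,d=cams.camera(n); np.savez(f"{n}0.npz",p=p,d=d)
    cv2.imwrite(f"pics/{n}0.png",cv2.cvtColor(p,cv2.COLOR_RGB2BGR))
    i=cams.camera_info(n); print(n,np.round(i["mtx"],1).tolist(),np.round(i["extrinsics"],3).tolist(), (d>0).mean())
print(status.sense())
E
```

```text
pics
scene [[400.8, 0.0, 281.8], [0.0, 400.8, 217.9], [0.0, 0.0, 1.0]] [[-0.825, 0.564, -0.02, 0.4], [0.402, 0.562, -0.722, -0.19], [-0.396, -0.604, -0.691, 1.362], [0.0, 0.0, 0.0, 1.0]] 0.9959438775510204
top [[506.4, 0.0, 287.0], [0.0, 506.4, 212.7], [0.0, 0.0, 1.0]] [[-0.006, -1.0, -0.021, 0.068], [-0.994, 0.008, -0.108, 0.531], [0.108, 0.02, -0.994, 1.572], [0.0, 0.0, 0.0, 1.0]] 0.9961139455782313
{'clock': 0.1, 'q': array([63.58421411, 19.12750931,  2.28466082, 84.00509663, -0.76773629,
       76.96576448, -3.35188853]), 'qvel': array([-0.02469816, -0.0494774 ,  0.07177897, -0.05646536,  0.07837063,
        0.0551497 , -0.02857361]), 'tau': array([ 3.54584015e-03, -6.60017538e+01,  1.36961438e+00, -4.06468356e+01,
        1.70447642e-02,  8.98916507e-03,  3.46993738e-05]), 'ee_pos': array([ 0.22991708, -0.60750924,  0.20822016]), 'eef_rot': array([-1.79917055e+02,  5.59773000e-03,  2.07310045e+01]), 'wrist_force': array([ 0.45380592, -0.24889971, -0.17419673]), 'ft_torque': array([ 0.03817993, -0.03403866, -0.02968296]), 'gripper_force': 0.0, 'grip_width': 0.08549840704503263}
```

View pics/top0.png

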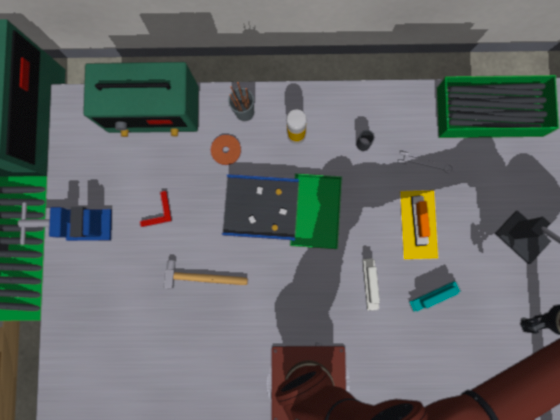

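View pics/scene0.png

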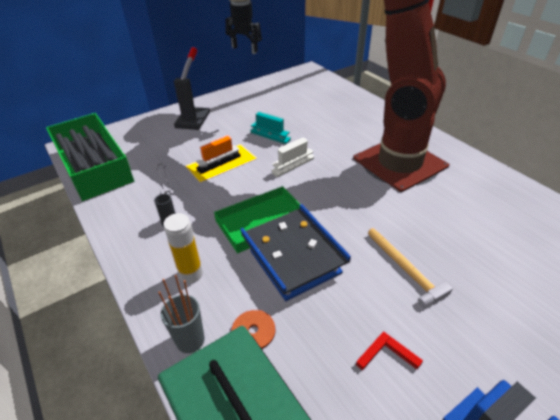

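The top view shows the fixture at about (262,207), with five chips on its dark plate. The tray is at (318,211), and the mat at (419,225) carries the orange scraper, its handle at (424,220). Decoys are white (371,285) and turquoise (435,296). Wiping goes to the image's right, which is roughly world -y.

```bash
cat > h.py <<'E'
import numpy as np, cv2
from cell import cams
def cast(uv,z,name="top"):
    i=cams.camera_info(name); K=i["mtx"];E=i["extrinsics"];R=E[:3,:3];c=-R.T@E[:3,3]
    uv=np.atleast_2d(uv).astype(float)
    r=np.c_[uv,np.ones(len(uv))]@np.linalg.inv(K).T@R
    return c+r*((z-c[2])/r[:,2])[:,None]
def cloud(d,name="top"):
    i=cams.camera_info(name); K=i["mtx"];E=i["extrinsics"];R=E[:3,:3]
    v,u=np.mgrid[:d.shape[0],:d.shape[1]]
    P=np.stack([u,v,np.ones_like(u)],-1)@np.linalg.inv(K).T*d[...,None]
    return (P-E[:3,3])@R
def mask(p,lo,hi,roi):
    m=cv2.inRange(cv2.cvtColor(p,cv2.COLOR_RGB2HSV),lo,hi); z=np.zeros_like(m); a,b,c,e=roi; z[b:e,a:c]=m[b:e,a:c]; return z
def rect(m,z):
    c=max(cv2.findContours(m,cv2.RETR_EXTERNAL,cv2.CHAIN_APPROX_NONE)[0],key=cv2.contourArea)[:,0]
    w=cast(c,z)
    (cx,cy),(a,b),t=cv2.minAreaRect((w[:,:2]*1000).astype(np.float32))
    if a<b: a,b,t=b,a,t+90
    return cx,cy,a,b,(t+90)%180-90   # mm, angle of long side
E
python3 - <<'E'
from h import *
f=np.load("top0.npz");p,d=f["p"],f["d"]
W=cloud(d)
Y=mask(p,(22,120,120),(33,255,255),(395,185,445,265)); O=mask(p,(5,150,120),(19,255,255),(395,185,445,265))
G=mask(p,(50,120,40),(80,255,255),(285,165,350,255)); B=mask(p,(105,120,50),(130,255,255),(215,165,305,250))
print("mat",rect(Y|O,.003)); print("orange top",rect(O,.089), "px",cv2.boundingRect(O))
print("orange heights",np.percentile(W[O>0][:,2],[5,50,95]))
print("tray",rect(G,.036)); print("blue",rect(B,.065))
D=mask(p,(0,0,20),(179,90,90),(230,180,294,236))
P=W[(D>0)&(W[...,2]>.04)&(W[...,2]<.08)]; 
for _ in range(3):
    A=np.c_[P[:,:2]-P[:,:2].mean(0),np.ones(len(P))]; k=np.linalg.lstsq(A,P[:,2],rcond=None)[0]; r=P[:,2]-A@k; print(len(P),k,r.std(),P[:,:2].mean(0)); P=P[abs(r)<2*r.std()]
C=mask(p,(0,0,150),(179,70,255),(230,182,294,234))|mask(p,(8,100,100),(25,255,255),(230,182,294,234))
n,l,s,c=cv2.connectedComponentsWithStats(C)
for i in range(1,n): print(s[i],cast(c[i],.064)[0]*1000)
E
```

```text
mat (493.93890380859375, -355.2073059082031, 218.1438751220703, 109.43375396728516, 1.2469682693481445)
orange top (504.05279541015625, -351.251708984375, 106.78837585449219, 25.82685661315918, 2.3987233638763428) px (420, 201, 10, 36)
orange heights [0.08267537 0.08865618 0.09382476]
tray (536.9508666992188, -27.312957763671875, 231.29067993164062, 145.21371459960938, -3.873931884765625)
blue (637.8428344726562, 139.21994018554688, 216.384033203125, 10.50549602508545, 85.58172607421875)
3203 [0.00154507 0.00527526 0.05875403] 0.0035428872038034283 [0.54753617 0.14345383]
3067 [0.00070054 0.00531404 0.0587575 ] 0.003141404735855448 [0.54766898 0.14343305]
2960 [0.00044006 0.00531376 0.05874049] 0.0029344343229497066 [0.54771192 0.14340675]
[258 188   4   6  20] [599.25025687 148.96089672  64.        ]
[276 189   6   6  31] [594.29985835  89.59417103  64.        ]
[280 209   6   5  22] [532.91020616  76.94263575  64.        ]
[250 217   5   6  22] [507.96733394 172.60708222  64.        ]
[272 225   6   6  32] [482.31443291 102.18719609  64.        ]
```

Run:
```python
from h import *
f=np.load("top0.npz");p,d=f["p"],f["d"];W=cloud(d)
E=cams.camera_info("top")["extrinsics"];print("cam",-E[:3,:3].T@E[:3,3])
B=mask(p,(105,100,40),(130,255,255),(215,165,305,250))
n,l,s,c=cv2.connectedComponentsWithStats(B)
for i in range(1,n):
    if s[i][4]>20: print(s[i],rect((l==i).astype(np.uint8)*255,.072))
cv2.imwrite("pics/crop.png",cv2.resize(cv2.cvtColor(p[165:260,212:352],cv2.COLOR_RGB2BGR),None,fx=5.5,fy=5.5,interpolation=cv2.INTER_NEAREST))
# dark plate outline
D=mask(p,(0,0,20),(179,110,95),(218,172,304,245)); D=cv2.morphologyEx(D,cv2.MORPH_CLOSE,np.ones((9,9)));D=cv2.morphologyEx(D,cv2.MORPH_OPEN,np.ones((7,7)))
print("plate",rect(D,.058),cv2.boundingRect(D))
# bench slope
for a,b,c,e in [(175,230,215,260),(300,255,350,270),(235,242,290,268)]:
    print("bench",np.median(W[b:e,a:c,2]))
for u in range(230,296,8): 
    q=W[190:230,u:u+8].reshape(-1,3); print(u,np.round(np.median(q,0)*1000,1))
```

```text
cam [0.35900674 0.032481   1.62132967]
[227 174  71   9 260] (636.593994140625, 140.30010986328125, 218.52279663085938, 11.900402069091797, 85.58262634277344)
[222 232  72   8 255] (457.93408203125, 154.16461181640625, 218.92752075195312, 10.914921760559082, 85.56501770019531)
plate (564.1923828125, 145.06784057617188, 222.34803771972656, 201.00827026367188, 85.75379943847656) (224, 172, 74, 64)
bench 0.0009813841598441757
bench 0.00024006873770305117
bench 0.0006358400166056531
230 [538.8 228.9  59.3]
238 [538.7 204.9  58.9]
246 [539.5 179.3  58.9]
254 [539.2 155.2  58.6]
262 [539.1 130.1  59. ]
270 [537.8 104.1  59.5]
278 [538.   80.4  58.5]
286 [538.6  55.6  58.1]
294 [542.6  31.9   6.9]
```

View pics/crop.png

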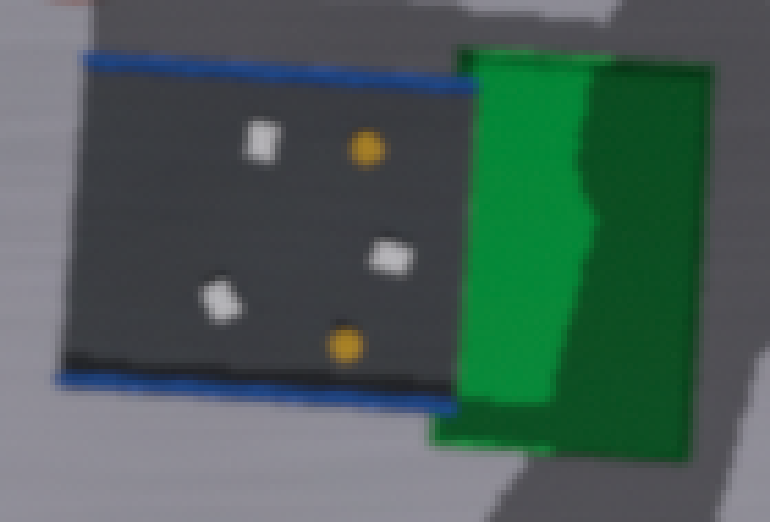

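Run:
```python
from h import *
from cell import bot, open_gripper, grasp, solver, status
R=[180,0,2.4]
bot.move_to([.504,-.351,.16],R)
s=status.sense(); print(s["clock"],s["ee_pos"],s["eef_rot"],s["wrist_force"])
print(bot.line_to([.504,-.351,.045],velocity=.1,f_stop=8))
s=status.sense(); print(s["clock"],s["ee_pos"],s["wrist_force"])
grasp(80)
s=status.sense(); print(s["clock"],s["ee_pos"],s["grip_width"],s["gripper_force"],s["wrist_force"])
bot.line_to([.504,-.351,.20],velocity=.15)
bot.sleep(.3)
s=status.sense(); print(s["clock"],s["ee_pos"],s["wrist_force"],s["ft_torque"])
p,d=cams.camera("scene"); cv2.imwrite("pics/grip.png",cv2.cvtColor(p[80:260,120:400],cv2.COLOR_RGB2BGR))
p,d=cams.camera("top"); np.savez("top1.npz",p=p,d=d)
print("mat",rect(mask(p,(22,120,100),(33,255,255),(395,185,445,265)),.003))
```

```text
1.5083 [ 0.50313863 -0.35252405  0.16011647] [1.79958721e+02 1.62366569e-02 2.30390361e+00] [-0.05291601 -0.05474854  0.37195433]
False
2.8083 [ 0.50447252 -0.35129132  0.04578699] [ 0.9665101   0.46769404 -0.81576236]
3.3917 [ 0.50410609 -0.35137461  0.04536858] 0.02466222870749303 78.97341758944094 [-0.26439875 -0.56341507  3.39844416]
4.875 [ 0.50386425 -0.35090402  0.19952162] [-1.30378234 -0.25068068 -3.05918015] [ 0.04292089  0.00296908 -0.02290175]
mat (494.7142333984375, -351.93939208984375, 219.83389282226562, 102.93183898925781, 1.248594045639038)
```

View pics/grip.png

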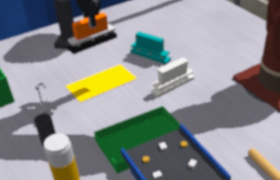

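The scraper hangs upright in the fingers at crop (90,30), and the mat is clear. Next I'll hover over the plate's back end and check the clearance to the rails.

```bash
cat >> h.py <<'E'
O=np.array([.5488,.1347]); YAW=-4.35
def fw(x,y,z):
    t=np.radians(YAW-90); a=np.array([np.cos(t),np.sin(t)]); b=np.array([-a[1],a[0]])
    return [*(O+x*a+y*b),z]
E
python3 - <<'E'
from h import *
from cell import bot, solver, status
bot.move_to(fw(-.095,0,.20),[180,0,YAW])
bot.line_to(fw(-.095,0,.13),velocity=.15)
bot.sleep(.4)
w=[]
for _ in range(6): w.append(status.sense()["wrist_force"]); bot.sleep(.04)
print(np.mean(w,0),np.std(w,0))
s=status.sense(); print(s["clock"],s["ee_pos"],s["eef_rot"],s["q"])
for n,(a,b,c,e) in dict(top=(205,160,305,250),scene=(210,190,370,310)).items():
    p,d=cams.camera(n); np.savez(n+"2.npz",p=p,d=d); cv2.imwrite(f"pics/hov_{n}.png",cv2.resize(cv2.cvtColor(p[b:e,a:c],cv2.COLOR_RGB2BGR),None,fx=5,fy=5,interpolation=cv2.INTER_CUBIC))
E
```

```text
[-0.15238885 -0.33918732 -3.27608214] [0.83031234 0.44353685 0.53450433]
8.3333 [0.5560195  0.22938945 0.13001872] [ 1.79998886e+02 -1.52472405e-03 -4.35434171e+00] [   0.42904376   19.87526075  -33.20492937   95.25906771   11.55985226
   68.31699342 -129.86000079]
```

View pics/hov_top.png

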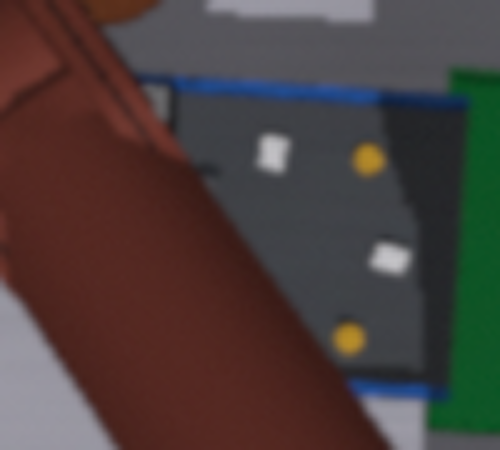

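View pics/hov_scene.png

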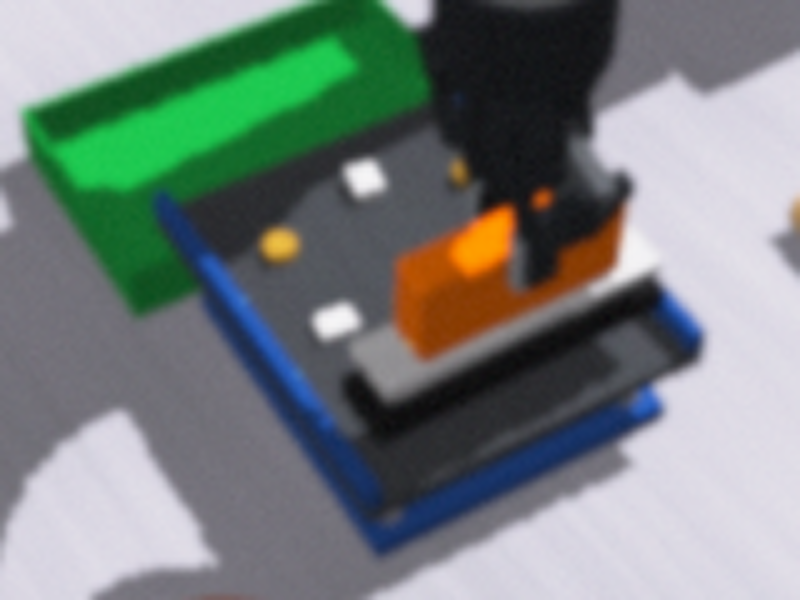

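```bash
cat >> h.py <<'E'
def proj(P,name):
    i=cams.camera_info(name); q=i["extrinsics"]@[*P,1]; q=i["mtx"]@q[:3]; return q[:2]/q[2]
E
python3 - <<'E'
from h import *
zf=.130-.0424
for n,o in dict(top=(205,160),scene=(210,190)).items():
    print(n)
    for nm,x,y,z in [("fl b+",-.112,.075,zf+.036),("fl b-",-.112,-.075,zf+.036),("fl f+",-.078,.075,zf+.036),("sole b+ bot",-.112,.08,zf),("sole b- bot",-.112,-.08,zf),("sole b+ top",-.112,.08,zf+.014),
      ("rail+ out back top",-.125,.095,.072),("rail+ in back top",-.125,.087,.072),("rail- out back",-.125,-.095,.072),("rail- in back",-.125,-.087,.072),("rail+ out exit",.1,.095,.072),("rail- out exit",.1,-.095,.072),("rail- in exit",.1,-.087,.072)]:
        print(nm,np.round((proj(fw(x,y,z),n)-o)*5+2))
E
```

```text
top
fl b+ [114.  85.]
fl b- [ 93. 333.]
fl f+ [170.  89.]
sole b+ bot [123.  88.]
sole b- bot [101. 346.]
sole b+ top [120.  83.]
rail+ out back top [107.  67.]
rail+ in back top [106.  80.]
rail- out back [ 82. 371.]
rail- in back [ 83. 358.]
rail+ out exit [468.  90.]
rail- out exit [447. 396.]
rail- in exit [448. 383.]
scene
fl b+ [388. 393.]
fl b- [666. 263.]
fl f+ [350. 342.]
sole b+ bot [380. 448.]
sole b- bot [668. 310.]
sole b+ top [379. 428.]
rail+ out back top [366. 503.]
rail+ in back top [381. 495.]
rail- out back [706. 337.]
rail- in back [693. 343.]
rail+ out exit [149. 198.]
rail- out exit [459.  72.]
rail- in exit [446.  77.]
```

Run:
```python
from h import *
p=np.load("top0.npz")["p"].astype(float); b=p[...,2]-p[...,0]
t=np.radians(YAW-90); a=np.array([np.cos(t),np.sin(t)]); n=np.array([-a[1],a[0]])
for (v0,v1,off,nm) in [(168,190,95,"rail+ outer"),(226,246,-87,"rail- inner")]:
    out=[]
    for u in range(232,290,3):
        c=b[v0:v1,u]; k=c.argmax(); h=(c.max()+np.median(c[:3]))/2
        j=k
        while c[j-1]>h: j-=1
        v=v0+j-(c[j]-h)/(c[j]-c[j-1])
        out.append((cast([u,v],.072)[0,:2]-O))
    out=np.array(out)*1000; f=np.polyfit(out@a,out@n,1); print(nm,"y at x=0:",f[1],"expected",off,"slope deg",np.degrees(f[0]))
```

```text
rail+ outer y at x=0: 92.46170235306343 expected 95 slope deg -0.02001855675909391
rail- inner y at x=0: -87.77398667448975 expected -87 slope deg 0.7176713201293257
```

```bash
sed -i 's/^O=np.array.*/O=np.array([.5488,.1347]); YAW=-4.2; SH=-.0015/' h.py
python3 - <<'E'
from h import *
from cell import bot, status
def F(n=4):
    w=[]
    for _ in range(n): w.append(status.sense()["wrist_force"]); bot.sleep(.01)
    return np.mean(w,0)
R=[180,0,YAW]
bot.move_to(fw(-.095,SH,.125),R); bot.sleep(.3)
T=F(15); print("tare",T)
hit=bot.line_to(fw(-.095,SH,.085),velocity=.015,f_stop=7)
s=status.sense(); z=s["ee_pos"][2]; f=F(8)-T; print("hit",hit,z,f,s["clock"])
if not hit or z>.1125: raise SystemExit("implausible")
zc=z; x=-.095
for _ in range(4):
    zc-=np.clip((8.5-f[2])/1500*.6,-.001,.001); bot.line_to(fw(x,SH,zc),velocity=.02); f=F(8)-T
    print(round(zc,5),status.sense()["ee_pos"],f.round(1))
E
```

```text
tare [ 0.11239453  0.04526338 -3.37336581]
hit True 0.09976600599193121 [-0.2775859  -0.15628336  8.51721457] 10.725
0.09977 [0.55431359 0.22957125 0.09998566] [-2.  -1.3  8.1]
0.0996 [0.55432627 0.22954581 0.09974254] [-2.1 -1.3  8.5]
0.0996 [0.55431904 0.22953798 0.09973794] [-2.3 -1.5  8.8]
0.09973 [0.55434112 0.22956468 0.09987479] [-1.9 -1.4  8.4]
```

```bash
cat > wipe.py <<'E'
from h import *
from cell import bot, status
T=np.array([.112,.045,-3.373])
def F(n=4):
    w=[]
    for _ in range(n): w.append(status.sense()["wrist_force"]); bot.sleep(.01)
    return np.mean(w,0)-T
def wipe(x,xe,zc,s=0.,dx=.004,v=.025):
    while x<xe-1e-6:
        x+=dx; zc+=s*dx
        bot.line_to(fw(x,SH,zc),velocity=v); f=F()
        c=np.clip((f[2]-8.5)/1500*.6,-.001,.001); zc+=c; s=np.clip(s+.15*c/dx,-.1,.1)
        print(round(x,3),round(zc,4),round(s,3),f.round(1))
        if f[2]>14 or abs(f[0])>12: bot.line_to(fw(x,SH,zc+.003),velocity=.02); print("ABORT"); break
    print(status.sense()["clock"],status.sense()["ee_pos"]); return x,zc,s
E
python3 - <<'E'
from wipe import *
wipe(-.095,.02,.09973)
E
```

```text
-0.091 0.0993 -0.016 [0.  5.3 7.4]
-0.087 0.0992 -0.017 [0.1 4.5 8.4]
-0.083 0.0993 -0.01 [0.  4.4 9. ]
-0.079 0.0995 -0.003 [0.3 4.4 8.9]
-0.075 0.0993 -0.008 [0.6 4.5 8.2]
-0.071 0.0995 -0.002 [0.  4.3 8.9]
-0.067 0.0995 0.001 [-0.   4.3  8.7]
-0.063 0.0994 -0.003 [0.5 4.2 8.2]
-0.059 0.0994 -0.004 [0.2 4.4 8.4]
-0.055 0.0995 0.0 [-0.   3.4  8.8]
-0.051 0.0996 0.004 [0.1 3.9 8.7]
-0.047 0.0995 -0.0 [0.7 3.7 8.2]
-0.043 0.0995 0.002 [0.1 4.4 8.6]
-0.039 0.0994 -0.002 [0.3 4.  8.2]
-0.035 0.0994 -0.004 [0.6 3.8 8.4]
-0.031 0.0993 -0.005 [-0.1  4.1  8.4]
-0.027 0.0993 -0.005 [0.3 4.3 8.5]
-0.023 0.0993 -0.003 [0.3 4.  8.6]
-0.019 0.0993 -0.003 [0.3 4.  8.5]
-0.015 0.0991 -0.011 [0.1 3.5 8. ]
-0.011 0.0992 -0.007 [0.5 4.3 8.8]
-0.007 0.0992 -0.005 [0.3 4.3 8.6]
-0.003 0.099 -0.011 [0.2 4.2 8.1]
0.001 0.0991 -0.006 [0.1 3.9 8.8]
0.005 0.0991 -0.006 [0.4 4.1 8.5]
0.009 0.0991 -0.005 [0.1 4.3 8.6]
0.013 0.099 -0.007 [0.5 3.9 8.4]
0.017 0.0989 -0.01 [0.4 4.5 8.3]
0.021 0.0989 -0.01 [-0.1  4.7  8.5]
21.9667 [0.545718   0.11394952 0.09887188]
```

Run:
```python
from wipe import *
x,z,s=wipe(.021,.089,.0989,-.006)
p,d=cams.camera("scene"); cv2.imwrite("pics/end.png",cv2.resize(cv2.cvtColor(p[160:310,200:370],cv2.COLOR_RGB2BGR),None,fx=4,fy=4,interpolation=cv2.INTER_CUBIC))
```

```text
0.025 0.099 -0.002 [0.2 4.3 8.7]
0.029 0.099 -0.001 [-0.2  4.8  8.6]
0.033 0.099 -0.001 [-0.1  4.3  8.5]
0.037 0.099 0.0 [0.  4.6 8.6]
0.041 0.0988 -0.006 [0.2 4.  8. ]
0.045 0.0989 -0.005 [-0.3  4.3  8.6]
0.049 0.0989 -0.002 [0.4 4.6 8.7]
0.053 0.0988 -0.005 [0.5 4.5 8.3]
0.057 0.0986 -0.014 [0.2 4.4 7.9]
0.061 0.0987 -0.006 [-0.   4.6  9.1]
0.065 0.0987 -0.006 [0.7 4.6 8.5]
0.069 0.0987 -0.005 [0.1 4.4 8.6]
0.073 0.0988 0.001 [0.3 4.6 8.9]
0.077 0.0985 -0.012 [0.6 4.4 7.6]
0.081 0.0987 -0.004 [0.1 3.9 9.1]
0.085 0.0986 -0.006 [0.2 3.7 8.4]
0.089 0.0985 -0.008 [0.4 4.  8.4]
27.775 [0.54077526 0.0459354  0.09856689]
```

View pics/end.png

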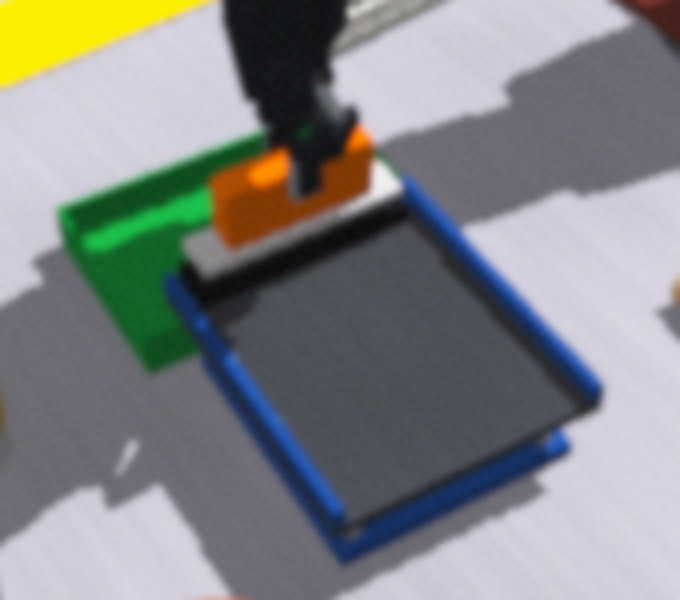

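The plate behind the scraper is clean, with the sole at the exit edge around (300,240) in the crop. I'll press a few mm further, lift, and check the tray.

Run:
```python
from wipe import *
x,z,s=wipe(.089,.097,.0985,-.006); bot.sleep(.3); print(F())
bot.line_to(fw(x,SH,.2),velocity=.15)
bot.move_to([.495,-.354,.16],[180,0,1.25]); bot.sleep(.2)
p,d=cams.camera("top"); cv2.imwrite("pics/tray.png",cv2.resize(cv2.cvtColor(p[165:260,212:352],cv2.COLOR_RGB2BGR),None,fx=5.5,fy=5.5,interpolation=cv2.INTER_CUBIC))
print(status.sense()["clock"],status.sense()["ee_pos"],F())
```

```text
0.093 0.0986 -0.003 [-0.1  3.9  8.7]
0.097 0.0984 -0.007 [0.3 3.6 8.2]
28.5083 [0.54017758 0.03798838 0.09855935]
[0.61680082 3.81977009 8.25681275]
31.3917 [ 0.49556394 -0.35310573  0.16016205] [-0.62179688  0.14530235 -0.4585688 ]
```

View pics/tray.png

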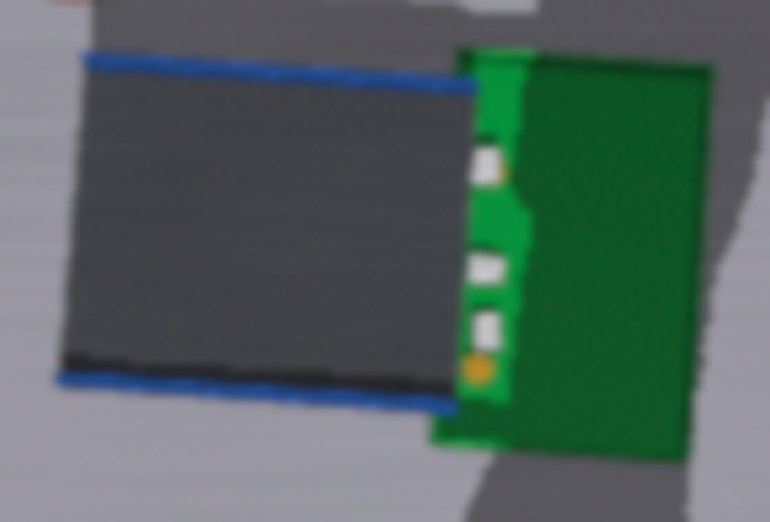

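The plate is empty. The tray holds three offcuts (487,165), (487,268), (487,330) and two slugs, one at (479,369) and one under the top offcut at (503,172). Now I'll put the scraper back.

Run:
```python
from wipe import *
from cell import open_gripper
bot.line_to([.495,-.354,.06],velocity=.1)
hit=bot.line_to([.495,-.354,.038],velocity=.02,f_stop=4)
s=status.sense(); print(hit,s["ee_pos"],F(),s["clock"])
open_gripper(); bot.sleep(.2)
z=status.sense()["ee_pos"][2]
bot.line_to([.495,-.354,.20],velocity=.12)
bot.move_to([.30,-.55,.25],[180,0,20]); bot.sleep(.3)
p,d=cams.camera("top"); m=(395,185,445,265)
Om=mask(p,(5,150,120),(19,255,255),m); print("mat",rect(mask(p,(22,120,100),(33,255,255),m)|Om,.003),"orange",rect(Om,.089), np.median(cloud(d)[Om>0][:,2]))
cv2.imwrite("pics/fin.png",cv2.cvtColor(p,cv2.COLOR_RGB2BGR)); print(status.sense()["clock"])
```

```text
True [ 0.49487042 -0.35402197  0.04437977] [ 0.43087586 -0.72468833  8.12109086] 33.3333
mat (494.83404541015625, -355.1878356933594, 219.93458557128906, 109.43375396728516, 1.2469682693481445) orange (496.5355529785156, -352.5451354980469, 109.39311218261719, 26.023588180541992, 0.7337340712547302) 0.08905675967747584
37.0667
```

View pics/fin.png

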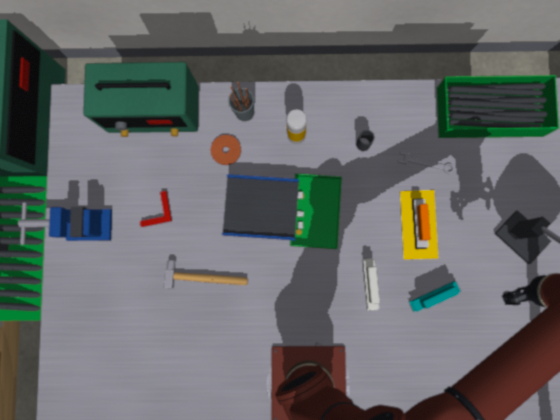

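The scraper stands upright in the middle of the mat at (424,222), with the chips in the tray at about (300,213). The bystanders haven't moved and the arm is clear.

```bash
python3 -c "
from cell import job
print(job.finish_job())"
```

```text
the job is handed in; nothing more can be done
None
```

All five chips were wiped into the green tray at about 8.5 N of sole pressure, the scraper stands upright and released near the middle of its yellow mat, and the job was handed in at about 37 s; no verdict came back.

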